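# Prick the brown egg and load it into the steamer

### The arm

A 7-joint arm with a two-finger parallel gripper is mounted at the origin on the work surface. World frame = base frame: x ahead of the robot, y to its left, z up, the work surface at z = 0. Lengths are in m, angles in rad, forces in N, time in s.
With the tool pointing down it reaches from about 0.425 to 0.95 m from the base axis. Payload 16.7 kg.
Tool frame: the origin (TCP) lies on the centre line of the jaws, within the pads' length; the fingertips stand 17 mm ahead of it and the grasp point (between the pads) lies 2 mm behind it; z points along the fingers, x is the direction in which the jaws open and shut, and the axes are right-handed (so a half turn about z gives the same grasp; the last joint's range is limited). The gripper opens to 94 mm and grips with 3 to 60 N. Pads are 16 mm wide; open, the fingers measure 119 mm over their backs; the gripper's body (75 mm by 177 mm) begins 78 mm behind the grasp point.
Start: joints at [-1.452, 0.426, 0.074, 1.606, -0.034, 1.111, -0.067], TCP at [0.179, 0.651, 0.222] pointing down, gripper open.
Joint ranges: [-2.85, 2.85], [-0.5, 2.14], [-1.23, 1.37], [0.21, 2.46], [-1.02, 4.16], [0.16, 2.05], [-2.73, 2.73]. Speed limits (rad/s): [1.89, 1.89, 2.39, 2.39, 3.01, 3.01, 3.01].

### API

Orientations are given as a unit quaternion [w, x, y, z].
In Python, from plant import manip gives the robot as it stands. The module is installed in compiled form; this text tells all that it offers.
- The arm moves only by the shell command python3 -m inch 'ROWS' [FORCE]. ROWS is JSON, a list of rows, each a list of 5 numbers: the opening, from 0 (shut) to 1 (fully open), then the shift along the world's x, y, z in m, then the turn about the world's z in units of 5 degrees (1.0 is 5 degrees). In form: [[gripper, dx, dy, dz, spin], ...]. A call has exactly 5 rows; each row shifts and turns the commanded pose from where the row before left it; what a row does not reach is not made up. A row lasts 1/12 s, in which the tool goes at most 41.7 mm and 7.16 degrees, less where a joint would pass 70% of its speed; a pose out of reach is approached as far as the arm can. A call with a gripper value outside its range is refused whole. The fingers move at their own pace and stop on an object; FORCE is the grip in N (left out, the last holds). Time passes only in rows, so rows that do not move let the fingers close, or fill a call up. It gives the time, the measured TCP pose, the force and the opening at its end, in the units of the state.
- manip.get_obs(): the state, without advancing time (a new reading comes with each control period).
- manip.capture(name): name is "scene" or "top" or "wrist"; returns a dict with "color" (480x640x3 uint8, red, green, blue), "vertical_fov" (degrees; the focal length in pixels is half the picture's height over the tangent of half this angle, whatever the lens; pixels are square), "cx", "cy" (the principal point, pixels), "dist" ([k1, k2, p1, p2, k3] as OpenCV has them; the pictures are not rectified), "world_to_cam" (4x4, takes a point from world to camera coordinates); the wrist camera has in their place "tool_from_camera" (4x4, takes a point from camera to tool coordinates, whose origin is the TCP and whose axes are the tool frame's). Camera axes: x right, y down, z forward; pixel columns grow to the right and rows downward; lengths in m; the calibration is good to about 2 mm. A picture is of the moment at which its call begins: read the wrist's pose just before it. There is no depth.
- manip.hand_in(): hands the job in, once; it reports no verdict.
The state is a dict: "time_s": time; "q": joint angles; "qvel": joint speeds; "tau": joint torques, N m; "ee_pos": TCP position; "eef_rot": TCP orientation; "wrist_force": force on the tool from outside, world axes, zero at the start; "moment": the same for the moment, N m; "grip_width": finger opening in m.
Only numpy, scipy, OpenCV 4.12 (cv2) and the standard library are available. Lean on these libraries where they do the work, as an engineer would, in place of code of your own. Each camera call takes 0.05 s, during which the arm holds its last target. There are 200 camera calls.

### The job

Get the brown egg ready for steaming: take it out of the egg holder, set its blunt end in the egg piercer's white sprung seat and press the seat straight down until it is firmly on its stop, hold it there for about a second, then lift the egg off and stand it, pointed end up, in the free ring of the egg steamer. Handle it gently, for the shell is thin: pressing much harder than the spring needs, knocking or dropping it cracks it. Leave the other eggs and everything else where they are.

Things in the scene. Friction and masses are not known exactly. Their poses are not given: they have to be found in the camera images.
- brown_egg: The brown egg, 57 mm tall, 44 mm across (widest 20 to 31 mm above its lower end), 50 to 75 g, loose, standing blunt end down in a cup of the egg holder. Origin: lowest point of the blunt end, a sphere of radius 22 mm; z runs to the pointed end. The shell cracks if pressed or knocked on anything with more than about 20 N, or squeezed by either finger with more than 50 N.
- egg_holder: White plastic egg holder, fixed: four joined cups in a row along its y axis (at y = -72, -24, 24, 72 mm; one is empty) on a foot 56 x 200 x 6 mm. Each cup is a ring, 40 mm outside and 32 mm inside diameter, rim 28 mm above the shelf; an egg's lower end hangs 7 mm below the rim. Origin: centre of its underside on the shelf; z up.
- piercer: Egg piercer, fixed: dark suction foot 66 mm across, yellow top 58 mm across screwed up or down on it, and a white sprung seat (lip 40 mm across) where the egg's lower end rests 41 to 47 mm above the shelf, lip 6 mm higher: feel for it. The seat sinks 8 mm to a hard stop; its spring pushes back 5 N at first, 12 N at the stop: 14 to 15 N is surely home. Origin: on its axis, on the shelf; z up.
- steamer: Electric egg steamer, lid off, fixed: a round white body 168 mm across and 60 mm high with a steel dish, on it a rack of three steel rings 42 mm from the centre, 120 degrees apart (the free one towards the body's -x, where the orange switch is; the other two hold white eggs). Origin: centre of its underside, z up.
- free_ring (a point): Centre of the rim of the steamer's free egg ring: a steel ring of 40 mm outside and 32 mm inside diameter, rim 74 mm above the shelf, standing 12 mm clear of the dish. An egg set in it has its lower end 7 mm below this point. z up.
- white_egg1: A white egg, same size as the brown one, standing in the egg holder; to be left alone. Origin: its lowest point.
- white_egg2: A white egg, same size as the brown one, standing in the egg holder; to be left alone. Origin: its lowest point.
- white_egg3: A white egg, same size as the brown one, standing in the steamer's rack; to be left alone. Origin: its lowest point.
- white_egg4: A white egg, same size as the brown one, standing in the steamer's rack; to be left alone. Origin: its lowest point.
- sugar_pot: White ceramic sugar pot with a flip-top lid, 90 mm across, 85 mm high, loose, to be left alone. Origin: centre of its underside.
- tea_tin: Stainless tea tin with a press-fit cap, 77 mm across, 108 mm high, loose, to be left alone. Origin: centre of its underside.
- tea_cup: Blue tea cup, 74 mm across, 68 mm high, loose, standing on the coaster, to be left alone. Origin: centre of its underside.
- coaster: Round bamboo coaster, 100 mm across, 9 mm thick, fixed. Origin: centre of its underside.
Things that resemble listed ones, but are neither listed nor needed, are in the scene too. Several things have the shape of the brown_egg; the one meant has the colours described above.

How it is judged:
By the outcome, as a careful person would: the job done as asked, in the order asked, and still so for the second after the job is handed in, with the robot touching nothing.
It also fails if it takes over 70 s, if anything falls off the work surface, if the arm or the gripper's body presses on something with over 40 N, if the wrist force passes 120 N, or if a joint passes its speed limit or range.

## Working session

There is one attempt and no reset: what is moved stays moved. The work goes in short steps, Python scripts to look and compute and a shell command to move; the robot and the scene stay as the last step left them, time stands still between calls to the robot, and variables do not carry over. Pictures are saved under pics/ and viewed, about 8 in all and at most 12, crops included, and the job is handed in when it is done.

```bash
mkdir -p pics && cat > h.py <<'E'
import numpy as np, cv2
from plant import manip
from scipy.spatial.transform import Rotation as R
def K(c):
    f=240/np.tan(np.radians(c["vertical_fov"])/2)
    return np.array([[f,0,c["cx"]],[0,f,c["cy"]],[0,0,1]])
def snap(n):
    o=manip.get_obs(); c=manip.capture(n)
    if "world_to_cam" in c: T=np.linalg.inv(np.array(c["world_to_cam"]))
    else:
        T=np.eye(4); w=o["eef_rot"]; T[:3,:3]=R.from_quat([w[1],w[2],w[3],w[0]]).as_matrix(); T[:3,3]=o["ee_pos"]
        T=T@np.array(c["tool_from_camera"])
    c["T"]=T; return c
def ray(c,u,v):
    p=cv2.undistortPoints(np.array([[[u,v]]],float),K(c),np.array(c["dist"],float))[0,0]
    d=c["T"][:3,:3]@np.array([p[0],p[1],1]); return c["T"][:3,3],d
def onz(c,u,v,z):
    o,d=ray(c,u,v); return o+d*(z-o[2])/d[2]
def proj(c,P):
    W=np.linalg.inv(c["T"]); r=cv2.Rodrigues(W[:3,:3])[0]
    return cv2.projectPoints(np.array(P,float).reshape(-1,1,3),r,W[:3,3],K(c),np.array(c["dist"],float))[0][:,0]
def save(c,n): cv2.imwrite("pics/"+n,c["color"][:,:,::-1])
E
python3 - <<'E'
from h import *
for n in("top","scene"):
    c=snap(n); save(c,n+"0.png"); print(n,c["T"].round(3).tolist(),K(c)[0,0],c["dist"])
o=manip.get_obs(); print({k:np.round(v,3).tolist() for k,v in o.items()})
E
```

```text
top [[-0.026, -0.997, 0.076, 0.528], [-1.0, 0.026, 0.0, -0.043], [-0.002, -0.076, -0.997, 1.142], [0.0, 0.0, 0.0, 1.0]] 578.2895426072542 [-0.03546331  0.          0.          0.          0.        ]
scene [[0.693, 0.611, -0.384, 1.023], [0.721, -0.588, 0.366, -0.42], [-0.002, -0.53, -0.848, 0.957], [0.0, 0.0, 0.0, 1.0]] 590.609917289763 [0.00107479 0.         0.         0.         0.        ]
{'time_s': 0.1, 'q': [-1.453, 0.427, 0.074, 1.607, -0.034, 1.111, -0.067], 'qvel': [0.001, -0.002, 0.001, -0.002, -0.001, -0.002, -0.001], 'tau': [0.008, -93.747, 3.677, -45.503, -0.049, 0.017, 0.0], 'ee_pos': [0.179, 0.651, 0.222], 'eef_rot': [0.0, 0.795, 0.606, -0.0], 'wrist_force': [0.199, 0.962, 0.158], 'moment': [-0.009, -0.014, 0.031], 'grip_width': 0.094}
```

View pics/top0.png

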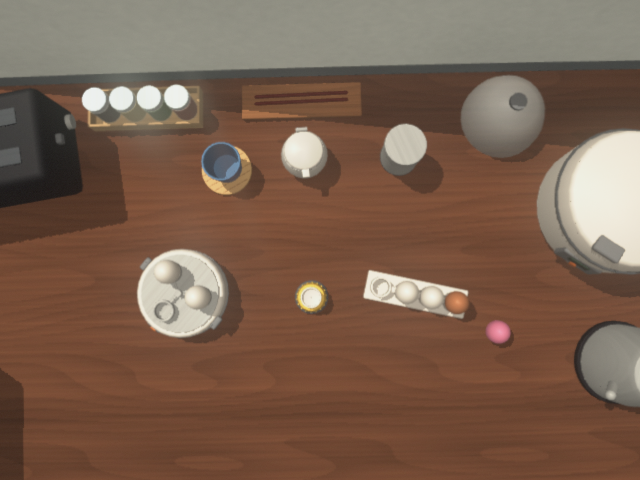

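View pics/scene0.png

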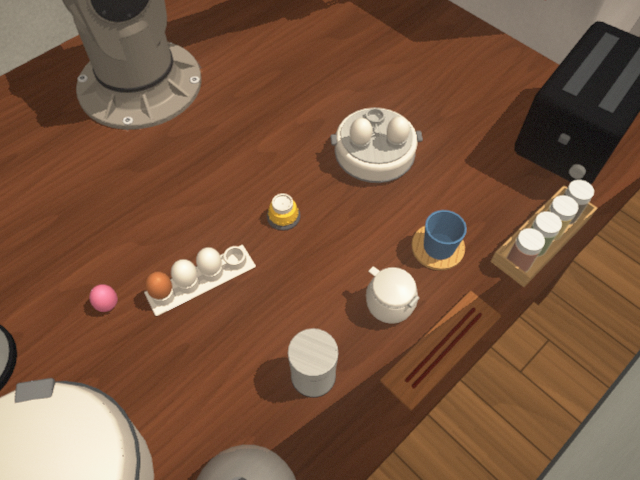

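The top view shows the brown egg at (457,302), the holder's other eggs at (432,297) and (406,292), and its empty cup at (382,288). The piercer is at (311,297), and the steamer at (183,293) has its free ring near (165,312).
Egg-like candidates: the brown egg at (457,302), the pink egg at (498,332), and white eggs at (432,297), (406,292), (168,271) and (198,297). The brown one fits the description.

```bash
python3 - <<'E'
from h import *
C={n:snap(n) for n in("top","scene")}
def tri(a,b):
    A=[];B=[]
    for o,d in(a,b):
        d=d/np.linalg.norm(d);M=np.eye(3)-np.outer(d,d);A.append(M);B.append(M@o)
    x=np.linalg.solve(sum(A),sum(B)); return x,[np.linalg.norm(M@(x)-q)for M,q in zip(A,B)]
def blob(n,lo,hi,box):
    c=C[n]; h=cv2.cvtColor(c["color"],cv2.COLOR_RGB2HSV)
    m=cv2.inRange(h,np.array(lo),np.array(hi)); k=np.zeros_like(m);x0,y0,x1,y1=box;k[y0:y1,x0:x1]=m[y0:y1,x0:x1]
    cs=cv2.findContours(k,0,1)[0]; q=max(cs,key=cv2.contourArea); M=cv2.moments(q)
    return (M["m10"]/M["m00"],M["m01"]/M["m00"]),q
for name,lo,hi,b1,b2 in [("egg",(0,150,105),(14,255,255),(435,285,475,320),(140,265,178,302)),
  ("yellow",(18,130,90),(35,255,255),(290,275,335,320),(260,190,305,235)),
  ("seat",(0,0,130),(180,90,255),(298,284,324,310),(268,188,298,216))]:
    p,q1=blob("top",lo,hi,b1);s,q2=blob("scene",lo,hi,b2)
    print(name,np.round(p,1),cv2.boundingRect(q1),np.round(s,1),cv2.boundingRect(q2),tri(ray(C["top"],*p),ray(C["scene"],*s)))
# holder foot
p,q=blob("top",(0,0,110),(180,80,255),(350,260,480,330)); r=cv2.minAreaRect(q); bx=cv2.boxPoints(r); print("foot",r)
W=np.array([onz(C["top"],*v,0.006) for v in bx]); print(W.round(4).tolist())
E2=[np.linalg.norm(W[1]-W[0]),np.linalg.norm(W[2]-W[1])];print(E2)
p,q=blob("top",(0,0,100),(180,80,255),(130,240,235,345)); print("steamer",p,cv2.minEnclosingCircle(q))
h=cv2.cvtColor(C["top"]["color"],cv2.COLOR_RGB2HSV)
a=cv2.resize(C["top"]["color"][240:345,130:235],None,fx=4,fy=4,interpolation=2)
b=cv2.resize(C["scene"]["color"][85:190,325:430],None,fx=4,fy=4,interpolation=2)
cc=cv2.resize(C["top"]["color"][255:335,355:515],None,fx=5,fy=5,interpolation=2)[:,:800]
d=np.hstack([a[:,:400],b[:,:400]])[:400]; 
cc=cv2.resize(cc,(400,200)); y=cv2.resize(C["scene"]["color"][185:235,255:310],(220,200),interpolation=2)
row=np.zeros((200,800,3),np.uint8);row[:,:400]=cc;row[:,400:620]=y
cv2.imwrite("pics/crops.png",np.vstack([d,row])[:,:,::-1])
E
```

```text
Traceback (most recent call last):
ValueError: max() iterable argument is empty
```

```bash
python3 - <<'E'
from h import *
for n,P in(("top",[(457,302),(457,310),(450,300),(480,320),(311,310),(325,297),(299,297),(312,297),(370,280),(460,314),(150,290),(185,262)]),("scene",[(158,285),(158,295),(130,290),(284,214),(275,212),(282,204),(200,292),(375,170)])):
    h=cv2.cvtColor(cv2.imread(f"pics/{n}0.png"),cv2.COLOR_BGR2HSV)
    for p in P: print(n,p,h[p[1],p[0]])
E
```

```text
top (457, 302) [ 12 131 224]
top (457, 310) [ 11 140 162]
top (450, 300) [ 11 142 183]
top (480, 320) [ 10 135 121]
top (311, 310) [ 20 161 211]
top (325, 297) [ 19 139 123]
top (299, 297) [ 25 139 237]
top (312, 297) [ 23  19 238]
top (370, 280) [ 22  20 237]
top (460, 314) [ 15  50 158]
top (150, 290) [ 26  24 215]
top (185, 262) [ 24  25 217]
scene (158, 285) [ 12 166 212]
scene (158, 295) [ 11 155 140]
scene (130, 290) [ 10 157 120]
scene (284, 214) [ 20 164 227]
scene (275, 212) [ 19 145 176]
scene (282, 204) [ 20  35 240]
scene (200, 292) [ 21  28 249]
scene (375, 170) [ 16  51 184]
```

```bash
cat > m.py <<'E'
from h import *
C={n:snap(n) for n in("top","scene")}
def tri(a,b):
    A=[];B=[]
    for o,d in(a,b):
        d=d/np.linalg.norm(d);M=np.eye(3)-np.outer(d,d);A.append(M);B.append(M@o)
    x=np.linalg.solve(sum(A),sum(B)); return x.round(4),[round(np.linalg.norm(M@(x)-q),4)for M,q in zip(A,B)]
def blob(n,lo,hi,box):
    c=C[n]; h=cv2.cvtColor(c["color"],cv2.COLOR_RGB2HSV)
    m=cv2.inRange(h,np.array(lo),np.array(hi)); k=np.zeros_like(m);x0,y0,x1,y1=box;k[y0:y1,x0:x1]=m[y0:y1,x0:x1]
    cs=cv2.findContours(k,0,1)[0]; q=cv2.convexHull(max(cs,key=cv2.contourArea)); M=cv2.moments(q)
    return (M["m10"]/M["m00"],M["m01"]/M["m00"]),q
E
python3 - <<'E'
from m import *
for name,lo,hi,b1,b2 in [("egg",(0,100,138),(15,255,255),(440,285,472,318),(142,268,176,302)),
  ("yellow",(17,100,100),(35,255,255),(290,275,335,320),(260,190,305,235)),
  ("seat",(0,0,130),(180,75,255),(298,284,326,311),(268,188,298,216))]:
    p,q1=blob("top",lo,hi,b1);s,q2=blob("scene",lo,hi,b2)
    print(name,np.round(p,1),cv2.boundingRect(q1),np.round(s,1),cv2.boundingRect(q2),tri(ray(C["top"],*p),ray(C["scene"],*s)))
p,q=blob("top",(0,0,110),(180,80,255),(350,260,480,330)); r=cv2.minAreaRect(q); bx=cv2.boxPoints(r); print("foot",r)
W=np.array([onz(C["top"],*v,0.006) for v in bx]); print(W.round(4).tolist(),np.linalg.norm(W[1]-W[0]),np.linalg.norm(W[2]-W[1]))
p,q=blob("top",(0,0,100),(180,80,255),(130,240,235,345)); e=cv2.minEnclosingCircle(q); print("steamer",p,e,onz(C["top"],*p,.06))
a=C["top"]["color"][245:345,132:232];b=C["scene"]["color"][90:190,325:425]
row=np.hstack([cv2.resize(C["top"]["color"][255:335,355:515],(400,200)),cv2.resize(C["scene"]["color"][185:235,255:305],(200,200)),cv2.resize(C["scene"]["color"][260:310,135:185],(200,200))])
cv2.imwrite("pics/crops.png",np.vstack([np.hstack([cv2.resize(a,(400,400)),cv2.resize(b,(400,400))]),row])[:,:,::-1])
E
```

```text
egg [456.4 301.6] (446, 292, 22, 21) [158.8 283.3] (146, 271, 26, 25) (array([ 0.4859, -0.2839,  0.0534]), [np.float64(0.0019), np.float64(0.0019)])
yellow [311.  296.8] (296, 282, 31, 30) [282.9 212.3] (267, 200, 32, 26) (array([ 0.5013, -0.0106,  0.012 ]), [np.float64(0.0018), np.float64(0.0018)])
seat [310.7 297. ] (301, 287, 21, 21) [282.1 202.9] (272, 193, 21, 21) (array([ 0.5016, -0.0109,  0.0438]), [np.float64(0.0017), np.float64(0.0017)])
foot ((415.3685607910156, 293.9309387207031), (102.99690246582031, 29.654949188232422), 11.768289566040039)
[[0.4952, -0.1114, 0.006], [0.5516, -0.1249, 0.006], [0.5052, -0.3213, 0.006], [0.449, -0.3071, 0.006]] 0.057982460300629625 0.20180110280621857
steamer (181.58385943561268, 292.5272685783829) ((179.91600036621094, 293.0328063964844), 48.87638854980469) [0.515377   0.22822265 0.06      ]
```

View pics/crops.png

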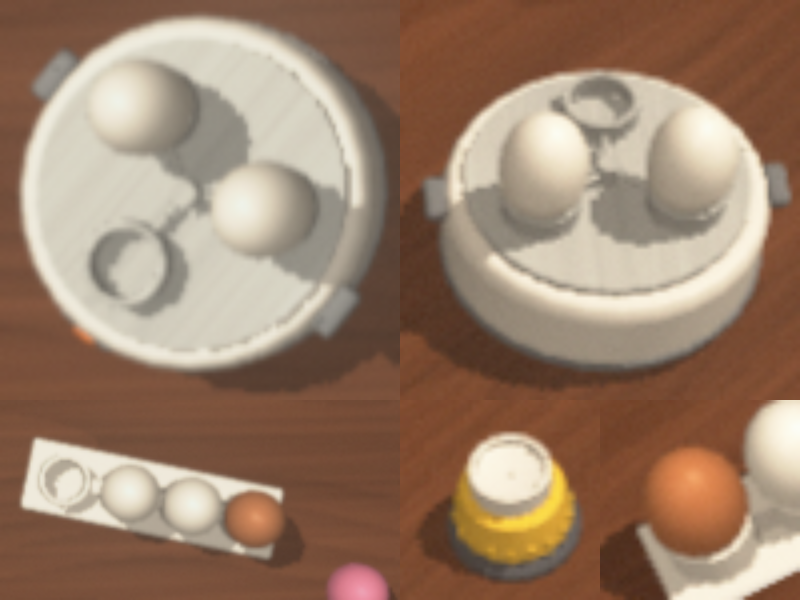

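The crops confirm it: brown egg at the end of the holder, pink toy on the table, and the steamer's free ring at top pixel (164.5,311) beside the orange switch. The egg at z 0.053 and the foot at 202 x 58 mm agree with the given sizes, so I'm moving now, via the steamer.

```bash
R='x'; python3 -m inch '[[1,0.018,-0.028,0,-1.17],[1,0.018,-0.028,0,-1.17],[1,0.018,-0.028,0,-1.17],[1,0.018,-0.028,0,-1.17],[1,0.018,-0.028,0,-1.17]]' && python3 -m inch '[[1,0.018,-0.028,0,-1.17],[1,0.018,-0.028,0,-1.17],[1,0.018,-0.028,0,-1.17],[1,0.018,-0.028,0,-1.17],[1,0.018,-0.028,0,-1.17]]' && python3 -m inch '[[1,0.018,-0.028,0,-1.17],[1,0.018,-0.028,0,-1.17],[1,0.018,-0.028,0,-1.17],[1,0.018,-0.028,0,-1.17],[1,0.018,-0.028,0,-1.17]]' && python3 -m inch '[[1,0,0,0,0],[1,0,0,0,0],[1,0,0,0,0],[1,0,0,0,0],[1,0,0,0,0]]'
python3 - <<'E'
from h import *
c=snap("wrist"); save(c,"w1.png"); np.save("w1T.npy",c["T"]); print(c["tool_from_camera"],manip.get_obs()["q"],manip.get_obs()["eef_rot"])
t=snap("top"); r=onz(t,164.5,311.2,.074); print("ring",r, proj(c,[r]))
E
```

```text
time_s: 0.72
ee_pos: [0.2692, 0.5094, 0.2225]
eef_rot: [-0.0, 0.923, 0.384, -0.0]
wrist_force: [0.0, 0.5, 0.7]
grip_width: 0.0942
time_s: 1.13
ee_pos: [0.3592, 0.3695, 0.2226]
eef_rot: [-0.0, 0.99, 0.138, 0.0]
wrist_force: [0.8, 1.2, 1.1]
grip_width: 0.0939
time_s: 1.55
ee_pos: [0.4492, 0.2294, 0.2227]
eef_rot: [-0.0, 0.993, -0.116, 0.0]
wrist_force: [0.8, 0.8, 0.1]
grip_width: 0.0938
time_s: 1.97
ee_pos: [0.4481, 0.2318, 0.2224]
eef_rot: [-0.0, 0.994, -0.113, -0.0]
wrist_force: [-0.2, 0.1, -0.5]
grip_width: 0.0937
[[ 9.99999966e-01  5.52850452e-05  2.54078563e-04  6.85813104e-04]
 [-1.25836618e-04  9.57985008e-01  2.86818251e-01 -8.31826139e-02]
 [-2.27546694e-04 -2.86818274e-01  9.57984982e-01 -1.63941369e-01]
 [ 0.00000000e+00  0.00000000e+00  0.00000000e+00  1.00000000e+00]] [-1.08793046  0.15249209  0.54059666  2.00627236 -0.09280502  1.00638914
 -0.72914574] [-7.57919370e-06  9.93597975e-01 -1.12973691e-01 -9.03210694e-05]
ring [0.48203907 0.25663193 0.074     ] [[349.55616389 197.555062  ]]
```

View pics/w1.png

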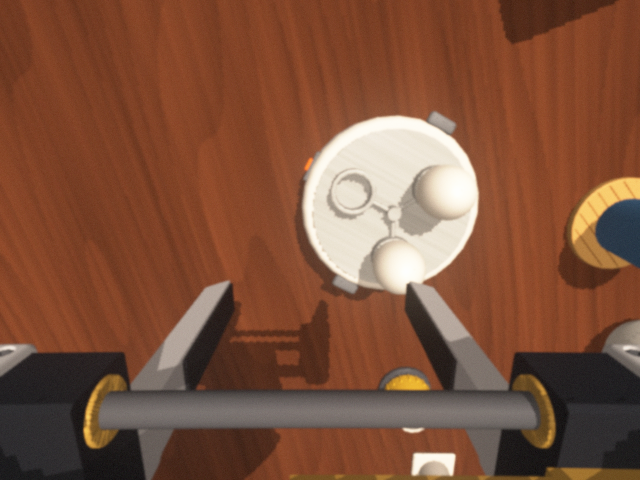

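The wrist view shows the free ring at about (351,192), with the top view predicting (350,198), the switch at (309,165) and the piercer at (406,385). Next I refine the ring and move on towards the piercer and egg.

```bash
python3 - <<'E'
from h import *
c=snap("wrist"); im=c["color"]; hs=cv2.cvtColor(im,cv2.COLOR_RGB2HSV)
m=cv2.inRange(hs,(0,0,120),(180,70,255)); m[:, :290]=0;m[:,490:]=0;m[:105]=0;m[305:]=0
m=cv2.morphologyEx(m,cv2.MORPH_OPEN,np.ones((15,15)))
q=cv2.convexHull(max(cv2.findContours(m,0,1)[0],key=cv2.contourArea)); e=cv2.fitEllipse(q); print(e)
for z in(.045,.055,.06): print("body",z,onz(c,*e[0],z), onz(c,e[0][0]+e[1][0]/2,e[0][1],z)-onz(c,*e[0],z))
ctr=onz(c,*e[0],.055)
sw=onz(c,309,165,.03); print("switch",sw,"ring via body", ctr[:2]+.042*(sw-ctr)[:2]/np.linalg.norm((sw-ctr)[:2]))
for p in((351,192),(352,192)): print("ring",onz(c,*p,.074))
g=cv2.cvtColor(im,cv2.COLOR_RGB2GRAY)[160:225,320:385]
cv2.imwrite("pics/w1ring.png",cv2.resize(im[160:225,320:385],(600,600),interpolation=2)[:,:,::-1])
E
python3 -m inch '[[1,0.006,-0.036,0,0],[1,0.006,-0.036,0,0],[1,0.006,-0.036,0,0],[1,0.006,-0.036,0,0],[1,0.006,-0.036,0,0]]' && python3 -m inch '[[1,0,-0.034,0,0],[1,0,-0.034,0,0],[1,0,-0.03,0,0],[1,0,-0.02,0,0],[1,0,0,0,0]]' && python3 -m inch '[[1,0,0,0,0],[1,0,0,0,0],[1,0,0,0,0],[1,0,0,0,0],[1,0,0,0,0]]'
python3 - <<'E'
from h import *
c=snap("wrist"); save(c,"w2.png"); print(proj(c,[[.4859,-.2839,.053],[.5016,-.0109,.05]]))
E
```

```text
((389.9476623535156, 201.8201446533203), (168.79173278808594, 193.66700744628906), 33.99248123168945)
body 0.045 [0.52060062 0.23831116 0.045     ] [ 0.07876793 -0.01831311  0.        ]
body 0.055 [0.5190487  0.24048454 0.055     ] [ 0.07646032 -0.01777661  0.        ]
body 0.06 [0.51827273 0.24157123 0.06      ] [ 0.07530651 -0.01750835  0.        ]
switch [0.45200587 0.28866691 0.03      ] ring via body [0.48494293 0.26499569]
ring [0.48437923 0.26085412 0.074     ]
ring [0.48523191 0.26065685 0.074     ]
time_s: 2.53
ee_pos: [0.4785, 0.0496, 0.2226]
eef_rot: [-0.0, 0.994, -0.113, 0.0]
wrist_force: [0.3, -0.5, 0.1]
grip_width: 0.0938
time_s: 2.95
ee_pos: [0.4783, -0.0709, 0.2227]
eef_rot: [0.0, 0.993, -0.116, 0.0]
wrist_force: [-1.2, 0.3, -0.3]
grip_width: 0.0938
time_s: 3.37
ee_pos: [0.4787, -0.0663, 0.2224]
eef_rot: [-0.0, 0.994, -0.113, -0.0]
wrist_force: [-0.4, 0.7, 0.2]
grip_width: 0.0938
[[368.20288054 408.3836675 ]
 [328.98946171 163.73439791]]
```

View pics/w1ring.png

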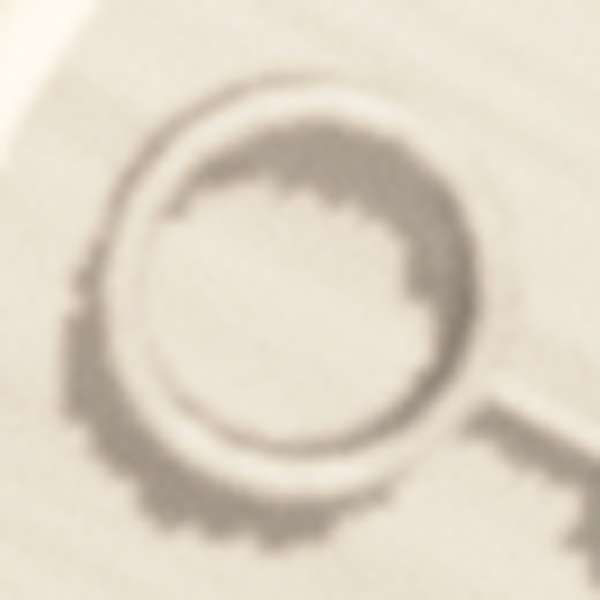

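View pics/w2.png

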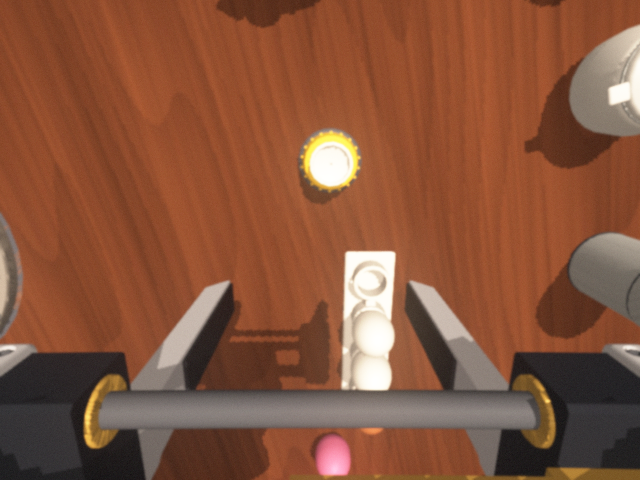

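The wrist view shows the piercer at (332,162), the holder's empty cup at (370,282), with the row upright in the picture so the yaw fits, and the brown egg hidden behind the bar near (371,428). I move above it and look again.

```bash
python3 - <<'E'
from h import *
c=snap("wrist"); im=c["color"]; hs=cv2.cvtColor(im,cv2.COLOR_RGB2HSV)
m=cv2.inRange(hs,(0,0,150),(180,75,255)); k=np.zeros_like(m); k[135:190,305:360]=m[135:190,305:360]
q=cv2.convexHull(max(cv2.findContours(k,0,1)[0],key=cv2.contourArea)); e=cv2.fitEllipse(q); print(e)
for z in(.047,.050,.053): print("seat lip",onz(c,*e[0],z))
print("cup",onz(c,370,282,.028), "->egg", onz(c,370,282,.028)+.144*np.array([-.230,-.973,0]))
E
python3 -m inch '[[1,0.001,-0.036,0,0],[1,0.001,-0.036,0,0],[1,0.001,-0.036,0,0],[1,0.001,-0.036,0,0],[1,0.001,-0.036,0,0]]' && python3 -m inch '[[1,0.001,-0.024,0,0],[1,0.001,-0.014,0,0],[1,0,0,0,0],[1,0,0,0,0],[1,0,0,0,0]]'
cat > egg.py <<'E'
from h import *
import sys
c=snap("wrist"); save(c,sys.argv[1]); z=float(sys.argv[2]); hs=cv2.cvtColor(c["color"],cv2.COLOR_RGB2HSV)
o=manip.get_obs(); print(o["ee_pos"], "tcp foot px",proj(c,[[o["ee_pos"][0],o["ee_pos"][1],z]]))
E
python3 egg.py w3.png .05
```

```text
((330.9150390625, 163.2142333984375), (43.10569763183594, 44.46779251098633), 13.05237102508545)
seat lip [ 0.50348531 -0.01127319  0.047     ]
seat lip [ 0.50343785 -0.01104627  0.05      ]
seat lip [ 0.5033904  -0.01081934  0.053     ]
cup [ 0.51784587 -0.14506427  0.028     ] ->egg [ 0.48472587 -0.28517627  0.028     ]
time_s: 3.88
ee_pos: [0.4836, -0.2484, 0.2225]
eef_rot: [-0.0, 0.994, -0.113, 0.0]
wrist_force: [0.8, 0.2, 0.9]
grip_width: 0.0943
time_s: 4.3
ee_pos: [0.4857, -0.2841, 0.2223]
eef_rot: [-0.0, 0.994, -0.114, -0.0]
wrist_force: [-0.9, 0.6, -0.3]
grip_width: 0.0937
[ 0.48582502 -0.28386208  0.22234144] tcp foot px [[318.43316114 225.90973278]]
```

View pics/w3.png

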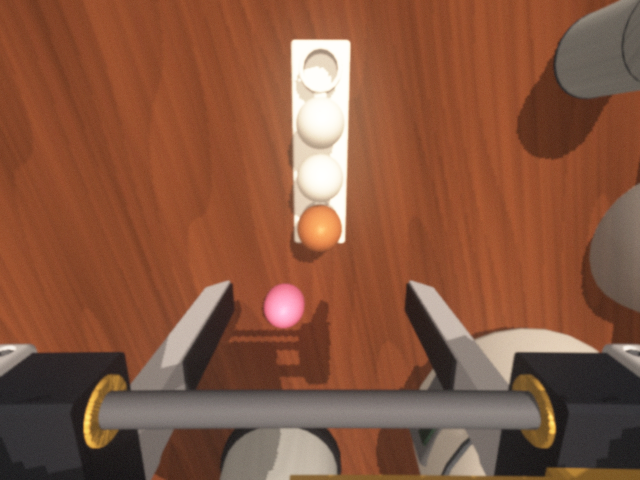

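The brown egg is at (320,228), midway between the fingers, and the TCP's foot point is at (318,226). I measure the remainder by mask.

```bash
python3 - <<'E'
from h import *
c=snap("wrist"); o=manip.get_obs(); hs=cv2.cvtColor(c["color"],cv2.COLOR_RGB2HSV); print(hs[228,320],hs[240,320],hs[228,280],hs[246,320],hs[258,320])
v=c["color"].astype(int); k=np.zeros((480,640),np.uint8); m=((v[:,:,0]>150)&(hs[:,:,1]>110)).astype(np.uint8)*255; k[198:258,290:350]=m[198:258,290:350]
q=cv2.convexHull(max(cv2.findContours(k,0,1)[0],key=cv2.contourArea)); e=cv2.fitEllipse(q); print(e,cv2.boundingRect(q))
for z in(.047,.053): print(onz(c,*e[0],z))
print(o["ee_pos"])
E
```

```text
[ 18 126 254] [ 13 165 240] [  9 167 156] [ 11 171 215] [  9 165 153]
((321.6565246582031, 232.68106079101562), (44.627235412597656, 57.66690444946289), 153.594970703125) (298, 206, 48, 52)
[ 0.4873245  -0.29168589  0.047     ]
[ 0.48764175 -0.29011913  0.053     ]
[ 0.4859202  -0.28379224  0.22243908]
```

```bash
python3 - <<'E'
from h import *
c=snap("wrist"); o=manip.get_obs(); hs=cv2.cvtColor(c["color"],cv2.COLOR_RGB2HSV)
v=c["color"].astype(int)
for t in(175,185,195):
  k=np.zeros((480,640),np.uint8); m=((v[:,:,0]>t)&(hs[:,:,1]>100)).astype(np.uint8)*255; k[198:258,290:350]=m[198:258,290:350]
  q=cv2.convexHull(max(cv2.findContours(k,0,1)[0],key=cv2.contourArea)); e=cv2.fitEllipse(q); print(np.round(e[0],1),np.round(e[1],1),cv2.boundingRect(q),onz(c,*e[0],.049).round(4),onz(c,*e[0],.053).round(4))
E
```

```text
[319.4 227.3] [42.5 45.6] (297, 205, 44, 45) [ 0.4866 -0.2853  0.049 ] [ 0.4868 -0.2843  0.053 ]
[319.8 227. ] [41.4 44.2] (298, 206, 43, 43) [ 0.4871 -0.2851  0.049 ] [ 0.4873 -0.2841  0.053 ]
[320.6 227.1] [40.3 42.2] (301, 207, 40, 42) [ 0.4878 -0.2854  0.049 ] [ 0.488  -0.2844  0.053 ]
```

```bash
python3 -m inch '[[1,0.001,-0.001,-0.03,0],[1,0,0,-0.03,0],[1,0,0,-0.03,0],[1,0,0,-0.03,0],[1,0,0,-0.02,0]]' 10 && python3 -m inch '[[1,0,0,-0.015,0],[1,0,0,-0.01,0],[1,0,0,-0.008,0],[1,0,0,0,0],[1,0,0,0,0]]' && python3 -m inch '[[0.62,0,0,0,0],[0.58,0,0,0,0],[0.55,0,0,0,0],[0.53,0,0,0,0],[0.51,0,0,0,0]]' && python3 -m inch '[[0.49,0,0,0,0],[0.48,0,0,0,0],[0.47,0,0,0,0],[0.46,0,0,0,0],[0.45,0,0,0,0]]'
```

```text
time_s: 4.87
ee_pos: [0.4861, -0.2846, 0.0801]
eef_rot: [-0.0, 0.994, -0.113, -0.001]
wrist_force: [-0.6, 0.3, 0.4]
grip_width: 0.0941
time_s: 5.28
ee_pos: [0.4869, -0.2861, 0.0499]
eef_rot: [0.0, 0.993, -0.114, 0.0]
wrist_force: [0.1, 0.1, 0.4]
grip_width: 0.0944
time_s: 5.7
ee_pos: [0.4868, -0.2861, 0.0498]
eef_rot: [-0.0, 0.993, -0.114, 0.0]
wrist_force: [-0.4, 0.1, -0.8]
grip_width: 0.0641
time_s: 6.12
ee_pos: [0.4859, -0.2859, 0.0493]
eef_rot: [-0.0, 0.993, -0.114, -0.001]
wrist_force: [-4.2, 1.3, 3.7]
grip_width: 0.0435
```

```bash
python3 -m inch '[[0.4,-0.0008,0,0,0],[0.35,0,0,0,0],[0.3,0,0,0,0],[0.3,0,0,0,0],[0.3,0,0,0,0]]' 20 && python3 -m inch '[[0.3,0,0,0,0],[0.3,0,0,0,0],[0.3,0,0,0.003,0],[0.3,0,0,0.004,0],[0.3,0,0,0.004,0]]' 35 && python3 -m inch '[[0.3,0,0,0.01,0],[0.3,0,0,0.02,0],[0.3,0,0,0.03,0],[0.3,0,0,0.03,0],[0.3,0,0,0.03,0]]' && python3 -m inch '[[0.3,0,0,0.02,0],[0.3,0,0,0.02,0],[0.3,0,0,0,0],[0.3,0,0,0,0],[0.3,0,0,0,0]]'
python3 egg.py w4.png .05
```

```text
time_s: 6.53
ee_pos: [0.4858, -0.286, 0.0494]
eef_rot: [-0.0, 0.993, -0.114, -0.0]
wrist_force: [-1.9, 1.0, 1.5]
grip_width: 0.0433
time_s: 6.95
ee_pos: [0.4861, -0.2863, 0.061]
eef_rot: [0.0, 0.993, -0.114, 0.0]
wrist_force: [-0.5, -0.2, -0.6]
grip_width: 0.0429
time_s: 7.37
ee_pos: [0.4855, -0.2864, 0.1825]
eef_rot: [0.0, 0.993, -0.114, 0.0]
wrist_force: [0.2, 0.4, -0.4]
grip_width: 0.0433
time_s: 7.78
ee_pos: [0.4857, -0.2858, 0.2203]
eef_rot: [-0.0, 0.993, -0.114, -0.0]
wrist_force: [0.0, 0.4, -1.0]
grip_width: 0.0433
[ 0.48546645 -0.28576601  0.21992753] tcp foot px [[318.1177083  226.69009632]]
```

View pics/w4.png

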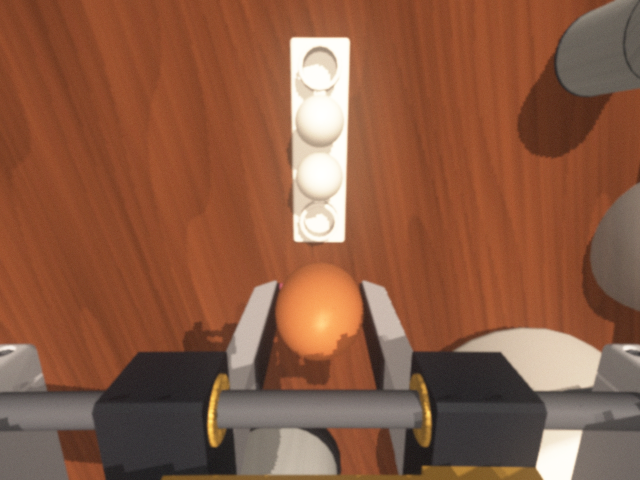

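The egg is held upright at (320,312) and its cup is empty, centred near (319.5,222). The other eggs are unmoved. I use this cup view as the tool reference, then fly over the piercer.

```bash
python3 - <<'E'
from h import *
c=snap("wrist"); o=manip.get_obs(); print("cup",onz(c,319.5,222,.028),"tcp",o["ee_pos"])
print("egg at tcp height",onz(c,320,312,o["ee_pos"][2]))
E
python3 -m inch '[[0.3,0.001,0.015,0,0],[0.3,0.002,0.03,0,0],[0.3,0.002,0.035,0,0],[0.3,0.002,0.035,0,0],[0.3,0.002,0.035,0,0]]' && python3 -m inch '[[0.3,0.002,0.035,0,0],[0.3,0.002,0.035,0,0],[0.3,0.002,0.03,0,0],[0.3,0.002,0.02,0,0],[0.3,0.001,0.005,0,0]]' && python3 -m inch '[[0.3,0,0,0,0],[0.3,0,0,0,0],[0.3,0,0,0,0],[0.3,0,0,0,0],[0.3,0,0,0,0]]'
python3 - <<'E'
from h import *
c=snap("wrist"); save(c,"w5.png"); o=manip.get_obs(); im=c["color"]; hs=cv2.cvtColor(im,cv2.COLOR_RGB2HSV); print("tcp",o["ee_pos"],o["wrist_force"],o["grip_width"])
m=cv2.inRange(hs,(0,0,150),(180,75,255)); k=np.zeros_like(m); k[185:262,285:355]=m[185:262,285:355]
q=cv2.convexHull(max(cv2.findContours(k,0,1)[0],key=cv2.contourArea)); e=cv2.fitEllipse(q); print(e)
for z in(.047,.050,.053): print("seat lip",onz(c,*e[0],z))
m=cv2.inRange(hs,(17,90,100),(35,255,255)); k=np.zeros_like(m); k[180:262,270:370]=m[180:262,270:370]
q=cv2.convexHull(max(cv2.findContours(k,0,1)[0],key=cv2.contourArea)); e=cv2.fitEllipse(q); print("yellow",e,onz(c,*e[0],.03))
E
```

```text
cup [ 0.48634496 -0.28645309  0.028     ] tcp [ 0.48538796 -0.2858645   0.21978365]
egg at tcp height [ 0.48608466 -0.28836041  0.21978365]
time_s: 8.3
ee_pos: [0.4941, -0.1349, 0.2198]
eef_rot: [0.0, 0.993, -0.115, -0.001]
wrist_force: [0.9, 0.4, -1.2]
grip_width: 0.043
time_s: 8.72
ee_pos: [0.5036, -0.0075, 0.2197]
eef_rot: [0.0, 0.994, -0.112, -0.001]
wrist_force: [-0.4, 1.0, -0.3]
grip_width: 0.0433
time_s: 9.13
ee_pos: [0.5037, -0.0122, 0.2204]
eef_rot: [0.0, 0.993, -0.115, -0.0]
wrist_force: [0.5, 0.4, -0.6]
grip_width: 0.0431
tcp [ 0.50373563 -0.01200492  0.22044604] [ 0.82611048 -0.33442372 -0.035207  ] 0.04303763439037417
((317.8026428222656, 225.22242736816406), (41.316490173339844, 41.64006042480469), 17.447832107543945)
seat lip [ 0.50336217 -0.01148354  0.047     ]
seat lip [ 0.50354033 -0.01077085  0.05      ]
seat lip [ 0.50371849 -0.01005815  0.053     ]
yellow ((318.01708984375, 218.07223510742188), (56.269737243652344, 57.85356140136719), 100.30131530761719) [ 0.50427477 -0.00830842  0.03      ]
```

View pics/w5.png

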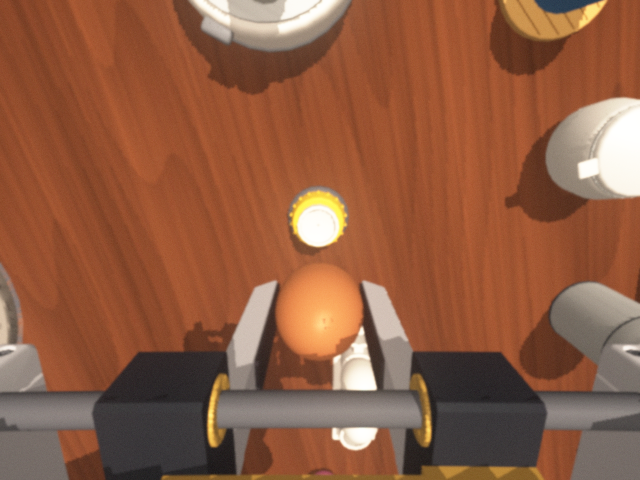

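The piercer's seat is at (318,225), almost exactly under the tool. I correct y by +1.5 mm and descend to just above the seat.

```bash
python3 -m inch '[[0.3,0,0.0015,-0.02,0],[0.3,0,0,-0.03,0],[0.3,0,0,-0.03,0],[0.3,0,0,-0.03,0],[0.3,0,0,-0.015,0]]' 38 && python3 -m inch '[[0.3,0,0,-0.008,0],[0.3,0,0,-0.004,0],[0.3,0,0,0,0],[0.3,0,0,0,0],[0.3,0,0,0,0]]' && python3 -m inch '[[0.3,0,0,-0.001,0],[0.3,0,0,-0.001,0],[0.3,0,0,-0.001,0],[0.3,0,0,-0.001,0],[0.3,0,0,-0.001,0]]'
```

```text
time_s: 9.6
ee_pos: [0.5024, -0.0101, 0.0926]
eef_rot: [0.001, 0.993, -0.114, -0.001]
wrist_force: [-0.8, 0.8, -0.9]
grip_width: 0.0434
time_s: 10.02
ee_pos: [0.5045, -0.0095, 0.0845]
eef_rot: [-0.0, 0.993, -0.114, 0.001]
wrist_force: [-0.4, 0.1, 0.3]
grip_width: 0.0427
time_s: 10.43
ee_pos: [0.5039, -0.0095, 0.0785]
eef_rot: [-0.0, 0.993, -0.114, 0.0]
wrist_force: [0.7, -0.4, -1.5]
grip_width: 0.0429
```

```bash
python3 -m inch '[[0.3,-0.0004,-0.0007,-0.0007,0],[0.3,0,0,-0.0007,0],[0.3,0,0,-0.0007,0],[0.3,0,0,-0.0007,0],[0.3,0,0,-0.0007,0]]' && python3 -m inch '[[0.3,0,0,0,0],[0.3,0,0,0,0],[0.3,0,0,0,0],[0.3,0,0,0,0],[0.3,0,0,0,0]]'
```

```text
time_s: 10.85
ee_pos: [0.5034, -0.0103, 0.0749]
eef_rot: [-0.0, 0.993, -0.114, -0.0]
wrist_force: [-0.1, 0.6, -1.0]
grip_width: 0.0434
time_s: 11.27
ee_pos: [0.5034, -0.0103, 0.075]
eef_rot: [-0.0, 0.993, -0.114, -0.0]
wrist_force: [0.4, -0.0, -0.4]
grip_width: 0.0428
```

```bash
python3 -m inch '[[0.3,0,0,-0.0005,0],[0.3,0,0,-0.0005,0],[0.3,0,0,-0.0005,0],[0.3,0,0,-0.0005,0],[0.3,0,0,0,0]]' && python3 -m inch '[[0.3,0,0,-0.0005,0],[0.3,0,0,-0.0005,0],[0.3,0,0,-0.0005,0],[0.3,0,0,-0.0005,0],[0.3,0,0,0,0]]'
```

```text
time_s: 11.68
ee_pos: [0.5033, -0.0103, 0.0728]
eef_rot: [0.0, 0.993, -0.114, -0.0]
wrist_force: [-0.9, 0.3, 0.3]
grip_width: 0.0434
time_s: 12.1
ee_pos: [0.5035, -0.0103, 0.071]
eef_rot: [-0.0, 0.993, -0.114, 0.0]
wrist_force: [-1.2, 0.9, 5.4]
grip_width: 0.0435
```

Contact with the seat came at TCP z of about 0.071 to 0.072, where the force reads 5.4 N. I press on in small steps.

```bash
python3 -m inch '[[0.3,0,0,-0.0005,0],[0.3,0,0,-0.0005,0],[0.3,0,0,-0.0005,0],[0.3,0,0,-0.0005,0],[0.3,0,0,0,0]]' && python3 -m inch '[[0.3,0,0,-0.0005,0],[0.3,0,0,-0.0005,0],[0.3,0,0,-0.0005,0],[0.3,0,0,-0.0005,0],[0.3,0,0,0,0]]'
```

```text
time_s: 12.52
ee_pos: [0.5035, -0.0103, 0.069]
eef_rot: [-0.0, 0.993, -0.114, 0.0]
wrist_force: [-1.8, -0.3, 6.9]
grip_width: 0.0431
time_s: 12.93
ee_pos: [0.5035, -0.0103, 0.0671]
eef_rot: [-0.0, 0.993, -0.114, 0.0]
wrist_force: [-1.7, 1.1, 8.2]
grip_width: 0.043
```

```bash
python3 -m inch '[[0.3,0,0,-0.0005,0],[0.3,0,0,-0.0005,0],[0.3,0,0,-0.0005,0],[0.3,0,0,-0.0005,0],[0.3,0,0,0,0]]' && python3 -m inch '[[0.3,0,0,-0.0005,0],[0.3,0,0,-0.0005,0],[0.3,0,0,-0.0003,0],[0.3,0,0,0,0],[0.3,0,0,0,0]]'
```

```text
time_s: 13.35
ee_pos: [0.5036, -0.0103, 0.0652]
eef_rot: [-0.0, 0.993, -0.114, 0.0]
wrist_force: [-3.0, 0.1, 10.6]
grip_width: 0.0432
time_s: 13.77
ee_pos: [0.5036, -0.0103, 0.0639]
eef_rot: [-0.0, 0.993, -0.114, 0.0]
wrist_force: [-2.0, 0.1, 11.0]
grip_width: 0.0435
```

```bash
python3 -m inch '[[0.3,0,0,-0.0003,0],[0.3,0,0,0,0],[0.3,0,0,-0.0002,0],[0.3,0,0,0,0],[0.3,0,0,0,0]]'
```

```text
time_s: 14.18
ee_pos: [0.5036, -0.0103, 0.0635]
eef_rot: [-0.0, 0.993, -0.114, 0.0]
wrist_force: [-1.9, 0.8, 11.0]
grip_width: 0.0433
```

```bash
python3 -m inch '[[0.3,0,0,-0.0003,0],[0.3,0,0,0,0],[0.3,0,0,-0.0002,0],[0.3,0,0,0,0],[0.3,0,0,0,0]]'
```

```text
time_s: 14.6
ee_pos: [0.5037, -0.0103, 0.0632]
eef_rot: [-0.0, 0.993, -0.114, 0.0]
wrist_force: [-4.0, 0.9, 18.2]
grip_width: 0.0433
```

It's on the stop, but 18 N is more than needed, so I ease off a little.

```bash
python3 -m inch '[[0.3,0,0,0.0002,0],[0.3,0,0,0,0],[0.3,0,0,0,0],[0.3,0,0,0,0],[0.3,0,0,0,0]]'
```

```text
time_s: 15.02
ee_pos: [0.5036, -0.0103, 0.0633]
eef_rot: [-0.0, 0.993, -0.114, 0.0]
wrist_force: [-4.8, 1.4, 15.7]
grip_width: 0.0435
```

```bash
python3 -m inch '[[0.3,0,0,0,0],[0.3,0,0,0,0],[0.3,0,0,0,0],[0.3,0,0,0,0],[0.3,0,0,0,0]]' && python3 -m inch '[[0.3,0,0,0,0],[0.3,0,0,0,0],[0.3,0,0,0,0],[0.3,0,0,0,0],[0.3,0,0,0,0]]' && python3 -m inch '[[0.3,0,0,0.001,0],[0.3,0,0,0.001,0],[0.3,0,0,0.002,0],[0.3,0,0,0.002,0],[0.3,0,0,0.002,0]]' && python3 -m inch '[[0.3,0,0,0.002,0],[0.3,0,0,0.003,0],[0.3,0,0,0.005,0],[0.3,0,0,0.01,0],[0.3,0,0,0.02,0]]'
```

```text
time_s: 15.43
ee_pos: [0.5036, -0.0103, 0.0633]
eef_rot: [-0.0, 0.993, -0.114, 0.0]
wrist_force: [-4.5, 0.4, 16.9]
grip_width: 0.0433
time_s: 15.85
ee_pos: [0.5036, -0.0103, 0.0633]
eef_rot: [-0.0, 0.993, -0.114, 0.0]
wrist_force: [-3.3, 0.1, 15.9]
grip_width: 0.0432
time_s: 16.27
ee_pos: [0.5035, -0.0103, 0.0711]
eef_rot: [-0.0, 0.993, -0.114, 0.0]
wrist_force: [-0.5, -0.5, 3.7]
grip_width: 0.0433
time_s: 16.68
ee_pos: [0.5024, -0.0105, 0.1105]
eef_rot: [0.001, 0.993, -0.114, -0.001]
wrist_force: [0.1, 1.0, -0.8]
grip_width: 0.0431
```

```bash
python3 -m inch '[[0.3,-0.001,0.01,0.03,0],[0.3,-0.001,0.03,0.03,0],[0.3,-0.002,0.035,0.03,0],[0.3,-0.002,0.035,0.02,0],[0.3,-0.002,0.035,0,0]]' && python3 -m inch '[[0.3,-0.002,0.035,0,0],[0.3,-0.002,0.035,0,0],[0.3,-0.002,0.03,0,0],[0.3,-0.002,0.02,0,0],[0.3,-0.002,0.007,0,0]]' && python3 -m inch '[[0.3,0,0,0,0],[0.3,0,0,0,0],[0.3,0,0,0,0],[0.3,0,0,0,0],[0.3,0,0,0,0]]'
python3 - <<'E'
from h import *
o=manip.get_obs();c=snap("wrist"); save(c,"w6.png"); im=c["color"]; print(o["ee_pos"],o["grip_width"])
print(proj(c,[[.485,.261,.074]]))
cv2.imwrite("pics/w6c.png",cv2.resize(im[165:365,220:420],(600,600),interpolation=2)[:,:,::-1])
E
```

```text
time_s: 17.1
ee_pos: [0.4971, 0.1323, 0.222]
eef_rot: [-0.002, 0.993, -0.115, 0.002]
wrist_force: [1.7, 0.6, -0.5]
grip_width: 0.0428
time_s: 17.52
ee_pos: [0.4849, 0.2611, 0.2179]
eef_rot: [-0.0, 0.994, -0.112, 0.0]
wrist_force: [-0.3, 0.4, -1.0]
grip_width: 0.0429
time_s: 17.93
ee_pos: [0.4859, 0.2566, 0.2176]
eef_rot: [-0.0, 0.993, -0.115, 0.0]
wrist_force: [-0.3, 0.4, -0.9]
grip_width: 0.0433
[0.48594323 0.25662686 0.2176158 ] 0.04329494310865035
[[316.08308913 229.49735527]]
```

View pics/w6c.png

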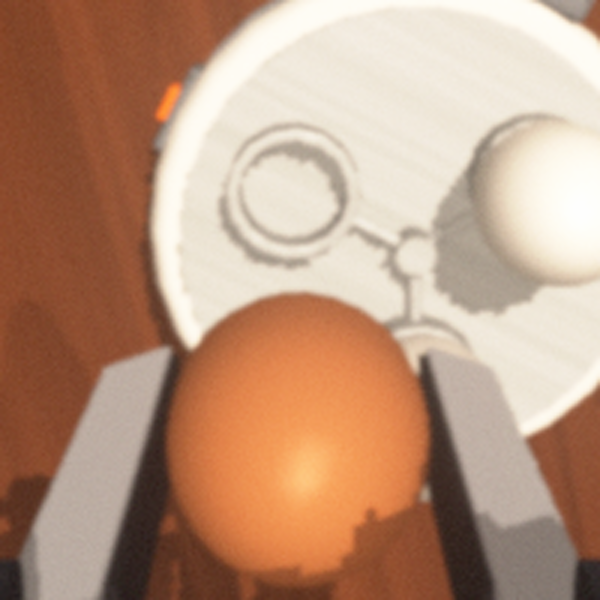

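The crop shows the free ring centred at about (292,191), which is full-image (317.3,228.7). The egg sits unchanged in the jaws, and the nearest white egg is about 50 mm away along the jaw axis, so I'll open only a little.

```bash
python3 - <<'E'
from h import *
o=manip.get_obs();c=snap("wrist");t=onz(c,317.3,228.7,.074)+[.0003,-.0003,0]*np.array([-1,-1,0]); print(t,t-o["ee_pos"])
E
```

```text
[0.48585351 0.26199275 0.074     ] [-2.86675227e-05  5.14461931e-03 -1.43586702e-01]
```

```bash
python3 -m inch '[[0.3,0,0.003,-0.01,0],[0.3,0,0.002,-0.025,0],[0.3,0,0,-0.03,0],[0.3,0,0,-0.02,0],[0.3,0,0,-0.015,0]]' && python3 -m inch '[[0.3,0,0,-0.008,0],[0.3,0,0,-0.0035,0],[0.3,0,0,0,0],[0.3,0,0,0,0],[0.3,0,0,0,0]]'
python3 - <<'E'
from h import *
o=manip.get_obs();c=snap("wrist");save(c,"w7.png");print(o["ee_pos"],o["wrist_force"])
cv2.imwrite("pics/w7c.png",cv2.resize(c["color"][200:400,220:420],(600,600),interpolation=2)[:,:,::-1])
E
```

```text
time_s: 18.45
ee_pos: [0.4847, 0.2623, 0.1147]
eef_rot: [0.001, 0.993, -0.114, -0.001]
wrist_force: [-0.1, 0.1, -0.3]
grip_width: 0.0434
time_s: 18.87
ee_pos: [0.4861, 0.2631, 0.1067]
eef_rot: [-0.001, 0.993, -0.114, 0.0]
wrist_force: [-0.3, -0.0, -0.1]
grip_width: 0.0433
[0.48610575 0.26305416 0.10674759] [-0.28071733 -0.01300862 -0.07324365]
```

View pics/w7c.png

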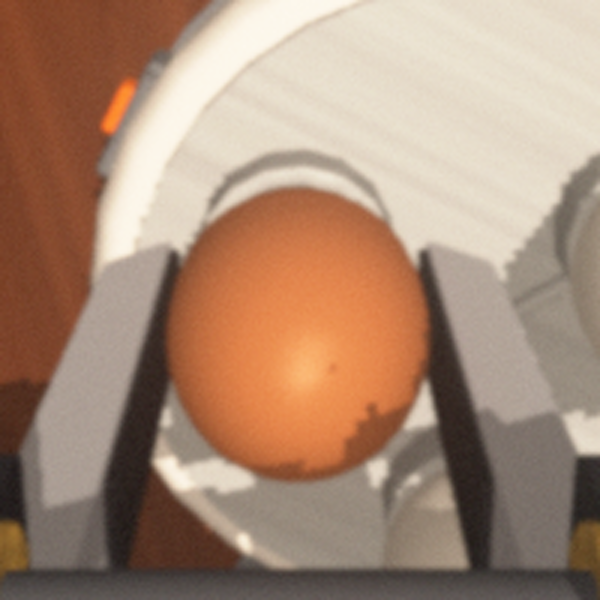

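The ring's arc is centred at x 299, against 298 for the egg. I lower slowly with y −1 mm.

```bash
python3 -m inch '[[0.3,0,-0.001,-0.002,0],[0.3,0,0,-0.002,0],[0.3,0,0,-0.002,0],[0.3,0,0,-0.001,0],[0.3,0,0,-0.001,0]]' && python3 -m inch '[[0.3,0,0,-0.0005,0],[0.3,0,0,-0.0005,0],[0.3,0,0,0,0],[0.3,0,0,0,0],[0.3,0,0,0,0]]'
```

```text
time_s: 19.33
ee_pos: [0.4856, 0.2618, 0.0977]
eef_rot: [0.0, 0.993, -0.114, -0.0]
wrist_force: [-0.4, -1.2, -1.3]
grip_width: 0.0431
time_s: 19.75
ee_pos: [0.4857, 0.2618, 0.097]
eef_rot: [-0.0, 0.993, -0.114, -0.0]
wrist_force: [0.2, -1.1, -0.6]
grip_width: 0.043
```

```bash
python3 -m inch '[[0.3,0,0,-0.0004,0],[0.3,0,0,-0.0004,0],[0.3,0,0,-0.0004,0],[0.3,0,0,0,0],[0.3,0,0,0,0]]'
```

```text
time_s: 20.17
ee_pos: [0.4857, 0.2618, 0.0957]
eef_rot: [-0.0, 0.993, -0.114, -0.0]
wrist_force: [0.4, 0.0, 0.4]
grip_width: 0.0431
```

```bash
python3 -m inch '[[0.3,0,0,-0.0003,0],[0.3,0,0,-0.0003,0],[0.3,0,0,0,0],[0.3,0,0,0,0],[0.3,0,0,0,0]]'
```

```text
time_s: 20.58
ee_pos: [0.4857, 0.2618, 0.0953]
eef_rot: [-0.0, 0.993, -0.114, 0.0]
wrist_force: [-2.3, -1.3, 6.1]
grip_width: 0.0429
```

The egg is seated in the ring at 6 N. I ease the grip, then open slowly to about 53 mm.

```bash
python3 -m inch '[[0.3,-0.0003,-0.0002,0.0001,0],[0.3,0,0,0,0],[0.3,0,0,0,0],[0.3,0,0,0,0],[0.3,0,0,0,0]]' 10 && python3 -m inch '[[0.3,0,0,0,0],[0.3,0,0,0,0],[0.44,0,0,0,0],[0.46,0,0,0,0],[0.47,0,0,0,0]]' 4 && python3 -m inch '[[0.48,0,0,0,0],[0.49,0,0,0,0],[0.51,0,0,0,0],[0.53,0,0,0,0],[0.56,0,0,0,0]]' && python3 -m inch '[[0.57,0,0,0,0],[0.57,0,0,0,0],[0.57,0,0,0,0],[0.57,0,0,0.003,0],[0.57,0,0,0.006,0]]'
python3 - <<'E'
from h import *
o=manip.get_obs();c=snap("wrist");save(c,"w8.png");print(o["ee_pos"])
E
```

```text
time_s: 21.0
ee_pos: [0.4854, 0.2616, 0.0952]
eef_rot: [-0.0, 0.993, -0.114, 0.0]
wrist_force: [0.9, -0.6, 1.3]
grip_width: 0.0435
time_s: 21.42
ee_pos: [0.4853, 0.2616, 0.0952]
eef_rot: [-0.0, 0.993, -0.114, -0.0]
wrist_force: [1.0, -0.4, 0.5]
grip_width: 0.0442
time_s: 21.83
ee_pos: [0.4853, 0.2616, 0.0952]
eef_rot: [-0.0, 0.993, -0.114, -0.0]
wrist_force: [0.4, -0.4, -0.3]
grip_width: 0.0521
time_s: 22.25
ee_pos: [0.485, 0.2613, 0.104]
eef_rot: [0.0, 0.993, -0.114, -0.0]
wrist_force: [-0.9, -0.1, 0.7]
grip_width: 0.0533
[0.48502094 0.26129427 0.10404761]
```

```bash
python3 -m inch '[[0.57,0,0,0.01,0],[0.57,0,0,0.02,0],[0.57,0,0,0.03,0],[0.57,0,0,0.03,0],[0.57,0,0,0.03,0]]' && python3 -m inch '[[0.57,0,0,0.02,0],[0.57,0,-0.03,0,0],[0.57,0,-0.03,0,0],[0.57,0,-0.03,0,0],[0.57,0,-0.03,0,0]]' && python3 -m inch '[[0.57,0,0,0,0],[0.57,0,0,0,0],[0.57,0,0,0,0],[0.57,0,0,0,0],[0.57,0,0,0,0]]'
python3 - <<'E'
from h import *
w=snap("wrist");t=snap("top");s=snap("scene")
im=np.hstack([w["color"][:,120:520],cv2.resize(np.vstack([s["color"][60:300,120:440],t["color"][180:360,100:340].repeat(1,0) if 0 else cv2.resize(t["color"][150:345,130:480],(320,178))]),(400,480))])
cv2.imwrite("pics/final.png",im[:,:,::-1]); print(proj(w,[[.4857,.2618,.067],[.4857,.2618,.124]]))
E
```

```text
time_s: 22.72
ee_pos: [0.4853, 0.2611, 0.2262]
eef_rot: [0.0, 0.993, -0.114, 0.0]
wrist_force: [-0.2, 0.3, 0.7]
grip_width: 0.0537
time_s: 23.13
ee_pos: [0.4851, 0.1402, 0.245]
eef_rot: [-0.0, 0.993, -0.114, 0.0]
wrist_force: [0.8, 0.7, 0.1]
grip_width: 0.0535
time_s: 23.55
ee_pos: [0.4853, 0.1425, 0.2443]
eef_rot: [0.0, 0.994, -0.113, -0.0]
wrist_force: [0.4, -1.3, -1.0]
grip_width: 0.0536
[[288.36852309  97.09947174]
 [281.98029227  88.91860446]]
```

View pics/final.png

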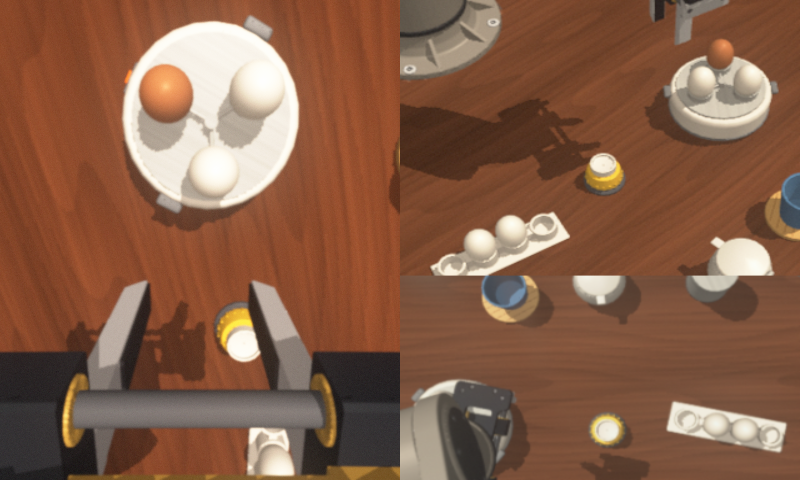

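The brown egg stands upright in the free ring at (166,93) in the wrist panel and (720,55) in the scene panel. The white eggs, piercer and holder are unmoved, and the gripper is clear.

```bash
python3 -c "from plant import manip; print(manip.hand_in())"
```

```text
the job is handed in; nothing more can be done
None
```

The brown egg is pierced and now stands pointed end up in the steamer's free ring. I handed the job in at about 23.6 s of the 70 s allowed.

- **Piercing:** I lifted the egg from the holder and set its blunt end in the piercer's seat. The stop showed about 8 mm below first contact, by a jump in force from 11 N to about 18 N. I eased off straight away and held it there at 16–17 N for about 1 s.
- **Placing:** the egg met the ring at about 6 N. I released it slowly, and the fingers came away without disturbing it.
- **Last picture:** the egg is upright in the ring, its holder cup is empty, and the four white eggs, the holder and the piercer are where they were. The gripper is clear. The tea tin and the rest of the table were only partly in view.

**What disagreed:**
- **Force:** the press briefly passed the 14–15 N I was aiming for, and the hold was also slightly above it. Every reading stayed below the 20 N crack limit. I saw no crack, but nothing reports one directly.
- **Ring position:** the top camera put the ring 4–6 mm from where the wrist camera did. I used the wrist camera, and the egg seated with little sideways force.

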